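# Third hand at the framing jig

### The job

Clear the bed of the framing jig: put the two marker pens in the blue bin and the glue stick in the yellow bin. Then lay the red rail flat on the bed, its middle on the blue line, and ease it flush against both fence pads, pushing the sprung fence back until its pointers stand in the green marks (about 9 N), never to its end stop. Finish while still holding that steady push, so that someone can pin the rail, and leave the other things on the table where they are.

Things in the scene. Friction and masses are not known exactly. Their poses are not given: they have to be found in the camera images.
- jig: Framing jig fixed to the table: plywood bed 340 (own x) x 260 (own y) x 15 thick, blue line on the bed along own y = 0. Origin: centre of the bed's underside. Own +x points away from the robot, to the sprung fence; the bed is free from own x = -170 to the pads at +40. A wooden block 34 tall stands on it at x = 133 to 167. Sizes in mm.
- pads (a point): The fence's two black rubber pads, each 24 wide (own y), 36 tall, centred at own y = +60 and -60, 96 apart inside; they move with the fence. Origin: midway between their faces, 20 above the bed's top. The faces look to own -x and lie at own x = 0. Axes parallel to the jig's. The crossbar, 28 above the bed, begins 44 behind the faces, so a finger fits between the pads. Sizes in mm.
- fence (a joint): Travel of the sprung aluminium fence in m along the jig's +x: 0 at rest, 0.030 at its end stop. Its spring gives 0.5 N per mm (18 mm = 9 N, no preload). A red pointer at each end of the crossbar moves over a white strip; its green mark covers 12 to 24 mm of travel (6 to 12 N). Sizes in mm.
- rail_mid (a point): Centre of the loose red wooden frame rail with bare wood ends: 170 long (own y) x 44 wide (own x) x 28 tall, lying flat, about 0.11 to 0.22 kg, symmetric end for end. It starts on the table; its centre is 14 above what it lies on. Sizes in mm.
- rail: The same rail; origin at the centre of its underside. Sizes in mm.
- marker_green_mid (a point): Centre of the white marker pen with green cap, 18 x 18 section with rounded edges, about 130 long (own y), 30 g; lies on the jig's bed at the start, centre 9 above it. Sizes in mm.
- marker_black_mid (a point): Centre of the white marker pen with black cap, the same size; lies on the jig's bed at the start. Sizes in mm.
- glue_mid (a point): Centre of the glue stick, yellow with black cap, 26 x 26 section with rounded edges, 92 long (own y, plus a 6 mm knob at the -y end), 40 g; lies on the jig's bed at the start, centre 13 above it. Sizes in mm.
- bin_blue: Blue open bin fixed to the table, outside 130 (own x) x 190 (own y) x 50 tall, walls and floor 4 to 5 thick. Origin: centre of its underside. Sizes in mm.
- bin_yellow: Yellow open bin, the same size, fixed to the table. Origin: centre of its underside. Sizes in mm.
- can: Bystander, to be left alone: green drinks can, dia 66, 115 tall. Origin: centre of its underside. Sizes in mm.
- craft_glue: Bystander, to be left alone: amber craft-glue bottle with orange cap, dia 52, 150 tall. Origin: centre of its underside. Sizes in mm.
- jar_teal: Bystander, to be left alone: teal-green paint jar with white lid, dia 60, 60 tall. Origin: centre of its underside. Sizes in mm.
- jar_navy: Bystander, to be left alone: navy paint jar with white lid, dia 60, 60 tall. Origin: centre of its underside. Sizes in mm.
- tape: Bystander, to be left alone: roll of paper tape lying flat, outer dia 72, 24 tall. Origin: centre of its underside. Sizes in mm.

How it is judged:
On the way, in this order (a step that is already met when the one before it is completed fails the run):
1. both marker pens lie in the blue bin and the glue stick in the yellow bin (x of marker_green_mid in the frame of bin_blue between -0.06 and 0.06 m and y of marker_green_mid in the frame of bin_blue between -0.09 and 0.09 m and z of marker_green_mid in the frame of bin_blue between 0 and 0.05 m and x of marker_black_mid in the frame of bin_blue between -0.06 and 0.06 m and y of marker_black_mid in the frame of bin_blue between -0.09 and 0.09 m and z of marker_black_mid in the frame of bin_blue between 0 and 0.05 m and x of glue_mid in the frame of bin_yellow between -0.06 and 0.06 m and y of glue_mid in the frame of bin_yellow between -0.09 and 0.09 m and z of glue_mid in the frame of bin_yellow between 0 and 0.05 m), for 0.2 s.
2. after that, the rail lies on the jig's bed in front of the fence (x of rail_mid in the frame of jig between -0.17 and 0.065 m and y of rail_mid in the frame of jig between -0.06 and 0.06 m and z of rail_mid in the frame of jig between 0.024 and 0.034 m), for 0.1 s.
At the end, for the whole second after the job is handed in: Markers in the blue bin, glue stick in the yellow; rail flat on the bed (tilt < 0.06 rad), middle within 20 mm of the blue line, parallel to the fence within 0.035 rad, pressing the pads with 5 to 13 N, fence back 11.5 to 24.5 mm, for the last second (all of step 1 and angle between rail_mid's own z axis and vertical below 0.06 rad and z of rail_mid in the frame of jig between 0.024 and 0.034 m and y of rail_mid in the frame of jig between -0.02 and 0.02 m and x of rail_mid in the frame of jig between 0.024 and 0.048 m and angle between the y axis of rail_mid and the y axis of jig, either way round below 0.035 rad and value of joint fence between 0.0115 and 0.0245 m and contact force between rail and fence between 5 and 13 N); the arm keeps its last pose, push and grip.
It fails at once if the fence is rammed to its end stop (value of joint fence above 0.0295 m).
It fails at once if a bystander is moved by more than 30 mm or tipped (distance of any of can, craft_glue, jar_teal, jar_navy, tape from where it was at the start of the episode above 0.03 m or angle between any of can, craft_glue, jar_teal, jar_navy, tape's own z axis and vertical above 0.4 rad).
It also fails if it takes over 72 s, if anything falls off the work surface, if the arm or the gripper's body presses on something with over 40 N, if the wrist force passes 120 N, or if a joint passes its speed limit or range.

### The arm

A 6-joint arm with a two-finger parallel gripper is mounted at the origin on the work surface. World frame = base frame: x ahead of the robot, y to its left, z up, the work surface at z = 0. Lengths are in m, angles in rad, forces in N, time in s.
With the tool pointing down it reaches from about 0.35 to 0.775 m from the base axis. Payload 7.3 kg.
Tool frame: the origin (TCP) lies midway between the tips of the shut fingers; the grasp point (between the pads) lies 19 mm behind it (bot.pinch_z is the distance from the TCP to the grasp point, in m); z points along the fingers, y is the line along which they close (so a half turn about z gives the same grasp; the last joint's range is limited). The gripper opens to 92 mm and grips with 3 to 60 N. Pads are 19 mm wide; open, the fingers measure 130 mm over their backs; the gripper's body (75 mm by 190 mm) begins 47 mm behind the grasp point.
Start: joints at [-1.444, 0.342, 1.524, -0, 1.275, -0.146], TCP at [0.141, -0.506, 0.227] pointing down, gripper open.
Joint ranges: [-2.53, 2.53], [-0.77, 2.02], [0.04, 2.7], [-1, 4.14], [0.28, 2.66], [-3.11, 3.11]. Speed limits (rad/s): [2.57, 2.57, 3.14, 3.14, 3.14, 3.14].

### API

Orientations are given as a rotation vector (axis times angle).
In Python, from bench import bot gives the robot as it stands.
- The arm moves only by the tool arm_command, never from a script. Its argument "deltas" is a list of rows, each an object with "slide": the shift along the tool's x, y, z in cm, a list of three; "rotation": the turn, a rotation vector about the tool's x, y, z in degrees, a list of three. A call has 1 to 8 rows; each row shifts and turns the commanded pose from where the row before left it, along the tool's axes as they then stand; what a row does not reach is not made up. A row lasts 1/8 s, in which the tool goes at most 62.5 mm and 10.7 degrees, less where a joint would pass 70% of its speed; a pose out of reach is approached as far as the arm can. A call is refused whole if a number of a shift passes 6.25 or a number of a turn 10.7, either way. A call with a gripper value outside its range is refused whole. "grip" is the gripper command: -1 is fully open, 1 is shut, values between are in proportion, set as the call begins (left out, the last holds). The fingers move at their own pace and stop on an object; "newtons" is the grip in N (left out, the last holds). Time passes only in rows, so rows that do not move let the fingers close. It gives the time, the measured TCP pose, the force, the opening and the grip force at its end, in the units of the state.
- bot.observe(): the state, without advancing time (a new reading comes with each control period).
- bot.read_camera(name): name is "side" or "top"; returns a dict with "color" (480x640x3 uint8, red, green, blue), "mtx" (3x3 intrinsics, pixels), "rvec" (rotation vector, rad) and "tvec" (3), from world to camera coordinates, as OpenCV has them. Camera axes: x right, y down, z forward; pixel columns grow to the right and rows downward; lengths in m; the calibration is good to about 2 mm. A picture is of the moment at which its call begins. There is no depth.
- bot.finish_job(): hands the job in; it is judged then, once.
The state is a dict: "clock": time; "qpos": joint angles; "qvel": joint speeds; "tau": joint torques, N m; "tool_pos": TCP position; "eef_rot": TCP orientation; "wrist_force": force on the tool from outside, world axes, zero at the start; "wrist_torque": the same for the moment, N m; "width": finger opening in m; "gripper_force": force on a finger pad.
Only numpy, scipy, OpenCV 4.12 (cv2) and the standard library are available. Lean on these libraries where they do the work, as an engineer would, in place of code of your own. Each camera call takes 0.05 s, during which the arm holds its last target. There are 200 camera calls.

## Working session

There is one attempt and no reset: what is moved stays moved. The work goes in short steps, Python scripts to look and compute and a tool call to move; the robot and the scene stay as the last step left them, time stands still between calls to the robot, and variables do not carry over. Pictures are saved under pics/ and viewed, at most 10 in all, crops included, and the job is handed in when it is done.

Besides the shell and the picture viewer there is one more tool, called after ">>>" by a JSON object that holds its "api" and its "payload", one argument or row to a line. arm_command: Moves the arm, as the interface text tells. Its arguments: {"type":"object","properties":{"deltas":{"type":"array"},"grip":{"type":"number"},"newtons":{"type":"number"}},"required":["deltas"]}

```bash
ls; mkdir -p pics; cat > h.py <<'E'
import numpy as np, cv2
from bench import bot
def cam(n):
    c=bot.read_camera(n); return c
def ray(c,uv,z):
    R=cv2.Rodrigues(np.array(c['rvec'],float))[0]; t=np.array(c['tvec'],float).ravel()
    uv=np.atleast_2d(np.array(uv,float)); d=(R.T@np.linalg.inv(c['mtx'])@np.c_[uv,np.ones(len(uv))].T).T
    o=-R.T@t
    return o+d*((z-o[2])/d[:,2])[:,None]
def proj(c,p):
    return cv2.projectPoints(np.array(p,float).reshape(-1,3),np.array(c['rvec'],float),np.array(c['tvec'],float),c['mtx'],None)[0].reshape(-1,2)
def save(c,n): cv2.imwrite('pics/'+n,c['color'][:,:,::-1])
E
python3 - <<'E'
from h import *
for n in('top','side'):
    c=cam(n); save(c,n+'0.png'); R=cv2.Rodrigues(np.array(c['rvec'],float))[0]; print(n,-R.T@np.array(c['tvec']).ravel(),R.round(2).tolist(),c['mtx'][0,0])
s=bot.observe();print(s['tool_pos'],s['eef_rot'],s['width'],bot.pinch_z,s['clock'])
E
```

```text
pics
top [ 0.40657323 -0.02398234  1.12300462] [[0.02, -1.0, -0.03], [-0.99, -0.02, -0.13], [0.13, 0.03, -0.99]] 538.5911996255035
side [0.33017631 0.63827179 0.73184798] [[-0.95, -0.31, -0.0], [-0.21, 0.67, -0.71], [0.22, -0.68, -0.7]] 472.01311913017895
[ 0.14140934 -0.50520712  0.22610802] [-3.11102704e+00 -4.26984576e-01  2.68085693e-05] 0.0920165922636706 0.0188 0.1
```

View pics/top0.png

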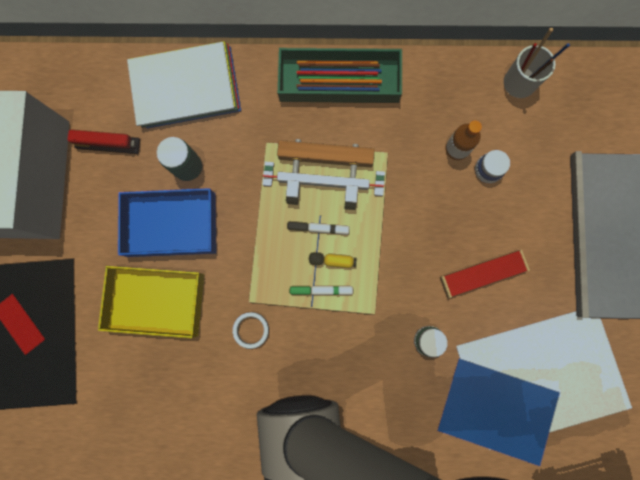

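View pics/side0.png

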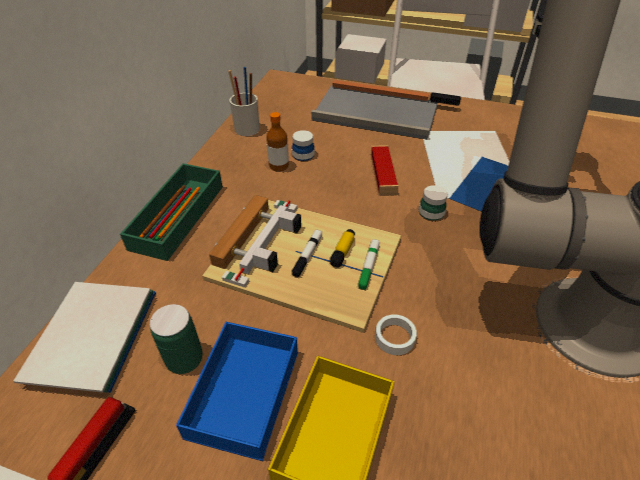

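The top picture shows the bed with corners near (263,144), (387,152), (375,314) and (250,302). On it are the black marker (318,228), the glue stick (333,260) and the green marker (321,291). The rail is at (485,273), the blue bin at (167,223), the yellow bin at (150,302). The side view agrees.

```bash
python3 - <<'E'
from h import *
c=cam('top'); im=c['color']; hsv=cv2.cvtColor(im,cv2.COLOR_RGB2HSV).astype(int); H,S,V=hsv[...,0],hsv[...,1],hsv[...,2]
def rect(m,roi,z,name,open_=True):
    x0,y0,x1,y1=roi; k=np.zeros(m.shape,np.uint8); k[y0:y1,x0:x1]=m[y0:y1,x0:x1]*255
    if open_: k=cv2.morphologyEx(k,cv2.MORPH_OPEN,np.ones((4,4),np.uint8))
    cs,_=cv2.findContours(k,cv2.RETR_EXTERNAL,cv2.CHAIN_APPROX_NONE)
    cc=np.vstack([q for q in cs if cv2.contourArea(q)>15]).reshape(-1,2).astype(np.float32)
    P=ray(c,cc,z)[:,:2]; r=cv2.minAreaRect((P*1000).astype(np.float32)); b=cv2.boxPoints(r)
    e=[b[1]-b[0],b[2]-b[1]]; e=max(e,key=np.linalg.norm)
    print(name,'c',np.round(r[0],1),'size',np.round(r[1],1),'long axis deg',round(np.degrees(np.arctan2(e[1],e[0]))%180,1),'px',cv2.minAreaRect(cc)[0])
for p in [(270,250),(360,230),(300,275)]: print(hsv[p[1],p[0]])
wood=(H>12)&(H<32)&(S>70)&(V>100)
rect(~wood,(282,217,356,239),.026,'black')
rect(~wood,(284,281,358,301),.026,'green')
gl=((H>20)&(S>180))|(V<70)
rect(gl,(300,248,362,272),.032,'glue')
rect(((H<6)|(H>174))&(S>150)&(V>80),(430,240,540,305),.028,'rail')
rect((H>100)&(H<125)&(S>120),(105,175,225,265),.03,'blue')
rect((H>22)&(H<34)&(S>170),(90,255,210,345),.03,'yellow')
# bed by wood hue
bed=(V>125)&(S<175)
rect((H>16)&(V>110),(238,130,400,325),.015,'bed')
k=ray(c,[(263,144),(387,152),(375,314),(250,302)],.015);print(k.round(4).tolist())
# blue line & pads
for n,uv,z in[('padL',(292,201),.051),('padR',(351,206),.051),('can',(173,152),.115),('bottle',(474,126),.15),('navy',(496,160),.06),('teal',(433,342),.06),('tape',(250,331),.024)]: print(n,ray(c,[uv],z)[0].round(3))
roi=im[130:325,235:545]; cv2.imwrite('pics/crop1.png',cv2.resize(roi,None,fx=2.58,fy=2.58,interpolation=cv2.INTER_CUBIC)[:,:,::-1])
E
```

```text
[ 22 104 176]
[ 27  93 176]
[ 24  99 176]
black c [562.3   4.1] size [ 35.3 131.8] long axis deg 91.1 px (320.0, 226.5)
green c [429.4  -1.9] size [ 38.2 127.7] long axis deg 91.2 px (321.5, 291.5)
glue c [492.1 -21.9] size [86.1 22.7] long axis deg 87.3 px (331.9609680175781, 260.5663146972656)
rail c [ 471.4 -333.2] size [ 42.6 158.1] long axis deg 109.9 px (486.22747802734375, 274.166259765625)
blue c [562.9 315.7] size [132.8 177.7] long axis deg 92.8 px (169.0, 224.0)
yellow c [399.5 342.6] size [201.6 132.7] long axis deg 87.0 px (150.88922119140625, 302.7178955078125)
bed c [544.3  10.7] size [272.8 380.3] long axis deg 175.9 px (315.803466796875, 237.358642578125)
[[0.7387, 0.1294, 0.015], [0.7252, -0.1336, 0.015], [0.3866, -0.1114, 0.015], [0.4049, 0.1441, 0.015]]
padL [0.61  0.061 0.051]
padR [ 0.602 -0.058  0.051]
can [0.69  0.29  0.115]
bottle [ 0.738 -0.281  0.15 ]
navy [ 0.699 -0.348  0.06 ]
teal [ 0.337 -0.22   0.06 ]
tape [0.347 0.14  0.024]
```

View pics/crop1.png

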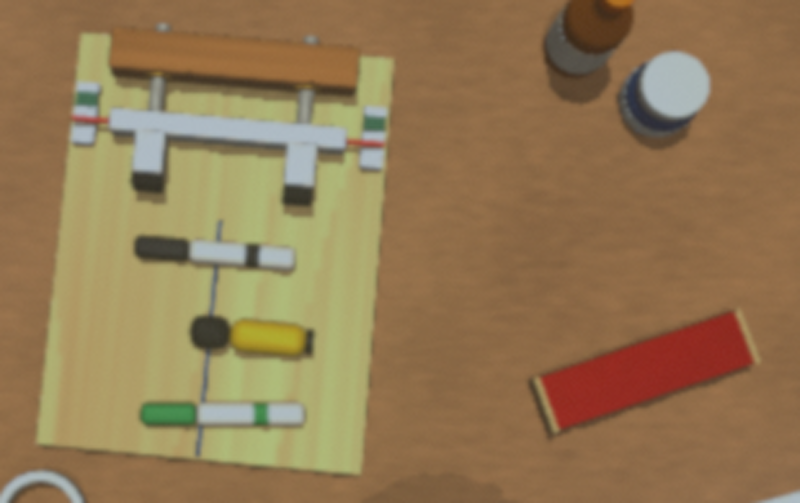

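The crop (scale 2.58, origin 235,130) shows clean ends: black pen (136,245)-(295,259), glue (192,331)-(313,342) and green pen (141,413)-(304,415). The rail corners are (531,378), (553,435), (760,362) and (740,310), and the blue line runs (219,221)-(197,455).

```bash
python3 - <<'E'
from h import *
c=cam('top')
def w(pts,z): return ray(c,np.array(pts,float)/2.58+[235,130],z)[:,:2]*1000
def seg(n,a,b,z):
    p=w([a,b],z); d=p[1]-p[0]; print(n,p.mean(0).round(1),'len',np.linalg.norm(d).round(1),'ang',np.degrees(np.arctan2(d[1],d[0])).round(1)%180)
seg('black',(136,245),(295,259),.024); seg('green',(141,413),(304,415),.024); seg('glue',(192,331),(313,342),.028)
seg('line',(197,455),(219,221),.015)
r=w([(531,378),(553,435),(760,362),(740,310)],.026);print('rail',r.round(1).tolist(),r.mean(0).round(1)); seg('raillong',(542,406),(750,336),.027)
b=w([(80,33),(393,58),(361,473),(38,444)],.015);print('bed',b.round(1).tolist(),b.mean(0).round(1))
for i in range(4): d=b[(i+1)%4]-b[i]; print(np.linalg.norm(d).round(1),np.degrees(np.arctan2(d[1],d[0])).round(1))
p=w([(134,190),(162,190),(284,203),(312,203)],.018);print('pads',p.round(1).tolist())
s=cam('side')
print('tape/yellow',)
for n,uv in[('blue',[(120,190),(213,189),(214,255),(120,255)]),('yel',[(107,267),(200,274),(192,337),(99,330)])]: q=ray(c,uv,.05)[:,:2]*1000; print(n,q.round(0).tolist(),q.mean(0).round(1))
R=cv2.Rodrigues(np.array(bot.observe()['eef_rot']))[0];print(R.round(3))
E
```

```text
black [560.    7.1] len 127.6 ang 86.0
green [431.4  -1.3] len 128.3 ang 90.6
glue [492.7 -23.8] len 95.8 ang 86.0
line [492.8  11.6] len 188.1 ang 176.0
rail [[464.8, -242.5], [420.8, -259.3], [481.1, -420.5], [521.6, -406.1]] [ 472.1 -332.1]
raillong [ 472.1 -331.9] len 172.3 ang 109.7
bed [[741.4, 123.1], [724.1, -134.3], [387.9, -111.2], [404.7, 144.7]] [564.5   5.6]
258.0 -93.8
337.0 176.1
256.4 86.2
337.3 -3.7
pads [[610.2, 74.3], [610.6, 51.6], [601.8, -47.1], [602.2, -69.7]]
tape/yellow
blue [[627.0, 415.0], [632.0, 224.0], [497.0, 215.0], [493.0, 406.0]] [562.1 314.9]
yel [[468.0, 430.0], [458.0, 241.0], [334.0, 251.0], [343.0, 437.0]] [400.9 340. ]
[[ 0.963  0.269 -0.   ]
 [ 0.269 -0.963  0.001]
 [ 0.    -0.001 -1.   ]]
```

Sizes and heights match the given dimensions: jig centre about (564, 6) mm, yaw -3.9°, pads at x≈605. Next I turn the tool to yaw 90°, so that tool x is world y and tool y is world x.

>>> {"api": "arm_command", "payload": {
  "deltas": [
    {"slide": [0, 0, 0], "rotation": [0, 0, -9.3]},
    {"slide": [0, 0, 0], "rotation": [0, 0, -9.3]},
    {"slide": [0, 0, 0], "rotation": [0, 0, -9.3]},
    {"slide": [0, 0, 0], "rotation": [0, 0, -9.3]},
    {"slide": [0, 0, 0], "rotation": [0, 0, -9.3]},
    {"slide": [0, 0, 0], "rotation": [0, 0, -9.3]},
    {"slide": [0, 0, 0], "rotation": [0, 0, -9.3]},
    {"slide": [0, 0, 0], "rotation": [0, 0, -9.3]}
  ],
  "grip": 0.1
}}

```text
clock: 1.25
tool_pos: [0.1415, -0.5055, 0.2266]
eef_rot: [-2.215, -2.228, -0.0]
wrist_force: [0.5, 0.3, -0.0]
width: 0.0413
gripper_force: 0.0
```

>>> {"api": "arm_command", "payload": {
  "deltas": [
    {"slide": [4.2, 2.4, 0]},
    {"slide": [4.2, 2.4, 0]},
    {"slide": [4.2, 2.4, 0]},
    {"slide": [4.2, 2.4, 0]},
    {"slide": [4.2, 2.4, 0]},
    {"slide": [4.2, 2.4, 0]},
    {"slide": [4.2, 2.4, 0]},
    {"slide": [4.2, 2.4, 0]}
  ]
}}

```text
$.deltas[0]: bad value
```

>>> {"api": "arm_command", "payload": {
  "deltas": [
    {"slide": [4.2, 2.4, 2]},
    {"slide": [4.2, 2.4, 2]},
    {"slide": [4.2, 2.4, 2]},
    {"slide": [4.2, 2.4, 2]},
    {"slide": [0, 0.2, 2]},
    {"slide": [0, 0, 0]}
  ]
}}

```text
$.deltas[0]: bad value
```

Rotation has to be given in every row.

>>> {"api": "arm_command", "payload": {
  "deltas": [
    {"slide": [4.2, 2.4, 0], "rotation": [0, 0, 0]},
    {"slide": [4.2, 2.4, 0], "rotation": [0, 0, 0]},
    {"slide": [4.2, 2.4, 0], "rotation": [0, 0, 0]},
    {"slide": [4.2, 2.4, 0], "rotation": [0, 0, 0]},
    {"slide": [4.2, 2.4, 0], "rotation": [0, 0, 0]},
    {"slide": [4.2, 2.4, 0], "rotation": [0, 0, 0]},
    {"slide": [4.2, 2.4, 0], "rotation": [0, 0, 0]},
    {"slide": [4.2, 2.4, 0], "rotation": [0, 0, 0]}
  ]
}}

```text
clock: 2.25
tool_pos: [0.3339, -0.1681, 0.2269]
eef_rot: [2.221, 2.221, 0.0]
wrist_force: [0.3, 0.5, -0.6]
width: 0.0416
gripper_force: 0.0
```

>>> {"api": "arm_command", "payload": {
  "deltas": [
    {"slide": [4.2, 2.4, 2], "rotation": [0, 0, 0]},
    {"slide": [4.2, 2.4, 2], "rotation": [0, 0, 0]},
    {"slide": [4.2, 2.4, 2], "rotation": [0, 0, 0]},
    {"slide": [4.2, 2.4, 2], "rotation": [0, 0, 0]},
    {"slide": [0, 0.2, 2], "rotation": [0, 0, 0]},
    {"slide": [0, 0, 0], "rotation": [0, 0, 0]}
  ]
}}

```text
clock: 3.0
tool_pos: [0.4303, -0.0008, 0.1256]
eef_rot: [-2.217, -2.222, 0.003]
wrist_force: [0.3, -0.0, 0.4]
width: 0.0414
gripper_force: 0.0
```

>>> {"api": "arm_command", "payload": {
  "deltas": [
    {"slide": [0, 0.1, 3], "rotation": [0, 0, 0]},
    {"slide": [0, 0, 3], "rotation": [0, 0, 0]},
    {"slide": [0, 0, 3], "rotation": [0, 0, 0]},
    {"slide": [0, 0, 1.2], "rotation": [0, 0, 0]},
    {"slide": [0, 0, 0.5], "rotation": [0, 0, 0]},
    {"slide": [0, 0, 0], "rotation": [0, 0, 0]}
  ]
}}

```text
clock: 3.75
tool_pos: [0.4327, -0.0017, 0.0203]
eef_rot: [2.221, 2.221, 0.001]
wrist_force: [-0.3, -0.6, 0.6]
width: 0.0412
gripper_force: 0.0
```

>>> {"api": "arm_command", "payload": {
  "deltas": [
    {"slide": [0, 0, 0], "rotation": [0, 0, 0]},
    {"slide": [0, 0, 0], "rotation": [0, 0, 0]},
    {"slide": [0, 0, 0], "rotation": [0, 0, 0]},
    {"slide": [0, 0, 0], "rotation": [0, 0, 0]},
    {"slide": [0, 0, -3], "rotation": [0, 0, 0]},
    {"slide": [0, 0, -4], "rotation": [0, 0, 0]},
    {"slide": [0, 0, -4], "rotation": [0, 0, 0]},
    {"slide": [0, 0, 0], "rotation": [0, 0, 0]}
  ],
  "grip": 1,
  "newtons": 15
}}

```text
clock: 4.75
tool_pos: [0.434, -0.0017, 0.1322]
eef_rot: [2.217, 2.219, 0.005]
wrist_force: [0.7, 0.1, -0.7]
width: 0.0178
gripper_force: 14.9
```

The green marker is held (17.8 mm). Now to the blue bin.

>>> {"api": "arm_command", "payload": {
  "deltas": [
    {"slide": [4.5, 1.7, 0], "rotation": [0, 0, 0]},
    {"slide": [4.5, 1.7, 0], "rotation": [0, 0, 0]},
    {"slide": [4.5, 1.7, 0], "rotation": [0, 0, 0]},
    {"slide": [4.5, 1.7, 0], "rotation": [0, 0, 0]},
    {"slide": [4.5, 1.7, 0], "rotation": [0, 0, 0]},
    {"slide": [4.5, 1.6, 0], "rotation": [0, 0, 0]},
    {"slide": [4.5, 1.5, 0], "rotation": [0, 0, 0]},
    {"slide": [0, 0, 3], "rotation": [0, 0, 0]}
  ]
}}

```text
clock: 5.75
tool_pos: [0.5493, 0.3172, 0.0994]
eef_rot: [2.216, 2.225, 0.007]
wrist_force: [0.7, -0.1, -0.3]
width: 0.0176
gripper_force: 14.9
```

>>> {"api": "arm_command", "payload": {
  "deltas": [
    {"slide": [0, 0, 3], "rotation": [0, 0, 0]},
    {"slide": [0, 0, 2.2], "rotation": [0, 0, 0]},
    {"slide": [0, 0, 0], "rotation": [0, 0, 0]}
  ]
}}

```text
clock: 6.12
tool_pos: [0.546, 0.3128, 0.0443]
eef_rot: [-2.219, -2.22, 0.01]
wrist_force: [-0.3, -0.1, -0.6]
width: 0.0176
gripper_force: 14.9
```

>>> {"api": "arm_command", "payload": {
  "deltas": [
    {"slide": [0, 0, 0], "rotation": [0, 0, 0]},
    {"slide": [0, 0, 0], "rotation": [0, 0, 0]},
    {"slide": [0, 0, 0], "rotation": [0, 0, 0]},
    {"slide": [0, 0, -3], "rotation": [0, 0, 0]},
    {"slide": [0, 0, -3], "rotation": [0, 0, 0]},
    {"slide": [0, 0, -1], "rotation": [0, 0, 0]}
  ],
  "grip": 0.2
}}

```text
clock: 6.88
tool_pos: [0.5491, 0.3141, 0.1201]
eef_rot: [2.22, 2.221, 0.006]
wrist_force: [-0.6, -0.1, -0.1]
width: 0.0366
gripper_force: 0.0
```

>>> {"api": "arm_command", "payload": {
  "deltas": [
    {"slide": [-4.4, 0.2, 0], "rotation": [0, 0, 0]},
    {"slide": [-4.4, 0.2, 0], "rotation": [0, 0, 0]},
    {"slide": [-4.4, 0.2, 0], "rotation": [0, 0, 0]},
    {"slide": [-4.4, 0.2, 0], "rotation": [0, 0, 0]},
    {"slide": [-4.4, 0.2, 0], "rotation": [0, 0, 0]},
    {"slide": [-4.4, 0.1, 0], "rotation": [0, 0, 0]},
    {"slide": [-4.3, 0, 0], "rotation": [0, 0, 2]},
    {"slide": [0, 0, 3], "rotation": [0, 0, 2]}
  ],
  "grip": 0.1
}}

```text
clock: 7.88
tool_pos: [0.5607, 0.0034, 0.0888]
eef_rot: [2.299, 2.135, 0.004]
wrist_force: [0.6, 0.3, -0.0]
width: 0.0413
gripper_force: 0.0
```

```bash
python3 - <<'E'
from h import *
s=cam('side'); t=cam('top'); a=s['color'][190:480,170:450]; b=t['color'][140:330,90:400]
b=cv2.resize(b,None,fx=290/190,fy=290/190); cv2.imwrite('pics/j1.png',np.hstack([a,b])[:,:,::-1])
print(bot.observe()['tool_pos'])
E
```

```text
[0.55685446 0.00602361 0.08477196]
```

View pics/j1.png

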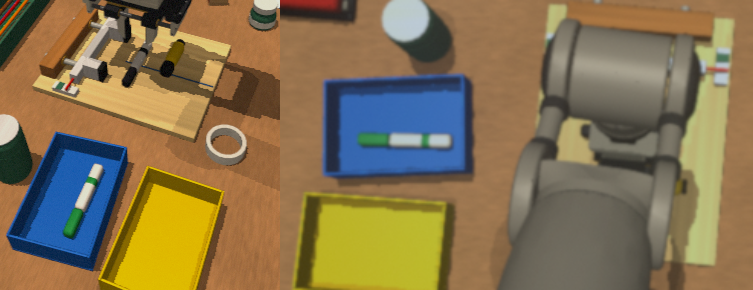

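The green marker lies in the blue bin, and the gripper stands over the black marker. Descending.

>>> {"api": "arm_command", "payload": {
  "deltas": [
    {"slide": [0, 0.2, 3], "rotation": [0, 0, 0]},
    {"slide": [0, 0, 2.5], "rotation": [0, 0, 0]},
    {"slide": [0, 0, 1], "rotation": [0, 0, 0]},
    {"slide": [0, 0, 0], "rotation": [0, 0, 0]}
  ]
}}

```text
clock: 8.48
tool_pos: [0.5611, 0.0069, 0.0227]
eef_rot: [-2.296, -2.144, 0.001]
wrist_force: [-0.4, 0.1, -0.0]
width: 0.0413
gripper_force: 0.0
```

>>> {"api": "arm_command", "payload": {
  "deltas": [
    {"slide": [0, 0, 0], "rotation": [0, 0, 0]},
    {"slide": [0, 0, 0], "rotation": [0, 0, 0]},
    {"slide": [0, 0, 0], "rotation": [0, 0, 0]},
    {"slide": [0, 0, 0], "rotation": [0, 0, 0]},
    {"slide": [0, 0, -3], "rotation": [0, 0, 0]},
    {"slide": [0, 0, -4], "rotation": [0, 0, -2]},
    {"slide": [0, 0, -4], "rotation": [0, 0, -2]},
    {"slide": [0, 0, 0], "rotation": [0, 0, 0]}
  ],
  "grip": 1
}}

```text
clock: 9.48
tool_pos: [0.5631, 0.0063, 0.1359]
eef_rot: [2.217, 2.218, 0.006]
wrist_force: [-0.4, 0.7, -0.9]
width: 0.0175
gripper_force: 15.0
```

>>> {"api": "arm_command", "payload": {
  "deltas": [
    {"slide": [4.4, 0.1, 0], "rotation": [0, 0, 0]},
    {"slide": [4.4, 0.1, 0], "rotation": [0, 0, 0]},
    {"slide": [4.4, 0.1, 0], "rotation": [0, 0, 0]},
    {"slide": [4.4, 0.1, 0], "rotation": [0, 0, 0]},
    {"slide": [4.4, 0.1, 0], "rotation": [0, 0, 0]},
    {"slide": [4.4, 0, 0], "rotation": [0, 0, 0]},
    {"slide": [4.4, 0, 1.5], "rotation": [0, 0, 0]},
    {"slide": [0, 0, 3], "rotation": [0, 0, 0]}
  ]
}}

```text
clock: 10.48
tool_pos: [0.5656, 0.3178, 0.0866]
eef_rot: [2.217, 2.226, 0.003]
wrist_force: [-0.6, -0.1, -0.8]
width: 0.0176
gripper_force: 15.0
```

>>> {"api": "arm_command", "payload": {
  "deltas": [
    {"slide": [0, 0, 2.8], "rotation": [0, 0, 0]},
    {"slide": [0, 0, 0], "rotation": [0, 0, 0]},
    {"slide": [0, 0, 0], "rotation": [0, 0, 0]}
  ]
}}

```text
clock: 10.85
tool_pos: [0.5664, 0.3144, 0.0601]
eef_rot: [2.221, 2.221, 0.0]
wrist_force: [0.5, 0.2, 0.5]
width: 0.0177
gripper_force: 15.0
```

>>> {"api": "arm_command", "payload": {
  "deltas": [
    {"slide": [0, 0, 0], "rotation": [0, 0, 0]},
    {"slide": [0, 0, 0], "rotation": [0, 0, 0]},
    {"slide": [0, 0, 0], "rotation": [0, 0, 0]},
    {"slide": [0, 0, -3], "rotation": [0, 0, 0]},
    {"slide": [0, 0, -3], "rotation": [0, 0, 0]}
  ],
  "grip": 0.3
}}

```text
clock: 11.48
tool_pos: [0.5659, 0.3144, 0.1203]
eef_rot: [-2.221, -2.222, 0.001]
wrist_force: [0.5, -0.7, 0.2]
width: 0.0321
gripper_force: 0.0
```

>>> {"api": "arm_command", "payload": {
  "deltas": [
    {"slide": [-4.3, -0.9, 0], "rotation": [0, 0, 0]},
    {"slide": [-4.3, -0.9, 0], "rotation": [0, 0, 0]},
    {"slide": [-4.3, -0.9, 0], "rotation": [0, 0, 0]},
    {"slide": [-4.3, -0.9, 0], "rotation": [0, 0, 0]},
    {"slide": [-4.3, -0.9, 0], "rotation": [0, 0, 0]},
    {"slide": [-4.3, -0.9, 0], "rotation": [0, 0, 0]},
    {"slide": [-4.2, -0.9, 0], "rotation": [0, 0, 0]},
    {"slide": [-3.8, -1.0, 0], "rotation": [0, 0, 4]}
  ],
  "grip": -0.13
}}

```text
clock: 12.48
tool_pos: [0.493, -0.0251, 0.1201]
eef_rot: [2.298, 2.14, 0.001]
wrist_force: [-0.5, -0.9, 0.4]
width: 0.0517
gripper_force: 0.0
```

>>> {"api": "arm_command", "payload": {
  "deltas": [
    {"slide": [0, 0, 3], "rotation": [0, 0, 0]},
    {"slide": [0, 0, 3], "rotation": [0, 0, 0]},
    {"slide": [0, 0, 0], "rotation": [0, 0, 0]}
  ]
}}

```text
clock: 12.85
tool_pos: [0.4919, -0.0235, 0.0584]
eef_rot: [-2.295, -2.141, 0.004]
wrist_force: [0.2, -0.6, 0.8]
width: 0.0519
gripper_force: 0.0
```

>>> {"api": "arm_command", "payload": {
  "deltas": [
    {"slide": [0, 0, 2.5], "rotation": [0, 0, 0]},
    {"slide": [0, 0, 1.3], "rotation": [0, 0, 0]},
    {"slide": [0, 0, 0], "rotation": [0, 0, 0]}
  ]
}}

```text
clock: 13.22
tool_pos: [0.4931, -0.0234, 0.0217]
eef_rot: [-2.296, -2.143, 0.001]
wrist_force: [0.5, 0.8, 0.1]
width: 0.0516
gripper_force: 0.0
```

>>> {"api": "arm_command", "payload": {
  "deltas": [
    {"slide": [0, 0, 0], "rotation": [0, 0, 0]},
    {"slide": [0, 0, 0], "rotation": [0, 0, 0]},
    {"slide": [0, 0, 0], "rotation": [0, 0, 0]},
    {"slide": [0, 0, 0], "rotation": [0, 0, 0]},
    {"slide": [0, 0, -3], "rotation": [0, 0, 0]},
    {"slide": [0, 0, -4], "rotation": [0, 0, -2]},
    {"slide": [0, 0, -4], "rotation": [0, 0, -2]},
    {"slide": [0, 0, 0], "rotation": [0, 0, 0]}
  ],
  "grip": 1
}}

```text
clock: 14.22
tool_pos: [0.495, -0.0239, 0.1345]
eef_rot: [2.217, 2.218, 0.005]
wrist_force: [-0.2, -0.4, -0.6]
width: 0.0257
gripper_force: 15.0
```

>>> {"api": "arm_command", "payload": {
  "deltas": [
    {"slide": [4.5, -1.2, 0], "rotation": [0, 0, 0]},
    {"slide": [4.5, -1.2, 0], "rotation": [0, 0, 0]},
    {"slide": [4.5, -1.2, 0], "rotation": [0, 0, 0]},
    {"slide": [4.5, -1.2, 0], "rotation": [0, 0, 0]},
    {"slide": [4.5, -1.2, 0], "rotation": [0, 0, 0]},
    {"slide": [4.5, -1.2, 0], "rotation": [0, 0, 0]},
    {"slide": [4.5, -1.2, 0], "rotation": [0, 0, 0]},
    {"slide": [4.5, -1.1, 2], "rotation": [0, 0, 0]}
  ]
}}

```text
clock: 15.22
tool_pos: [0.3978, 0.3381, 0.1115]
eef_rot: [2.221, 2.221, 0.002]
wrist_force: [1.8, -0.2, -0.3]
width: 0.0261
gripper_force: 15.0
```

>>> {"api": "arm_command", "payload": {
  "deltas": [
    {"slide": [0, 0, 3], "rotation": [0, 0, 0]},
    {"slide": [0, 0, 3], "rotation": [0, 0, 0]},
    {"slide": [0, 0, 0], "rotation": [0, 0, 0]}
  ]
}}

```text
clock: 15.6
tool_pos: [0.3959, 0.3352, 0.0489]
eef_rot: [-2.22, -2.221, 0.011]
wrist_force: [-0.9, -0.2, -0.2]
width: 0.0261
gripper_force: 15.0
```

>>> {"api": "arm_command", "payload": {
  "deltas": [
    {"slide": [0, 0, 0], "rotation": [0, 0, 0]},
    {"slide": [0, 0, 0], "rotation": [0, 0, 0]},
    {"slide": [0, 0, 0], "rotation": [0, 0, 0]},
    {"slide": [0, 0, -3], "rotation": [0, 0, 0]},
    {"slide": [0, 0, -3], "rotation": [0, 0, 0]},
    {"slide": [0, 0, -3], "rotation": [0, 0, 0]},
    {"slide": [0, 0, -3], "rotation": [0, 0, 0]},
    {"slide": [0, 0, 0], "rotation": [0, 0, 0]}
  ],
  "grip": 0
}}

```text
clock: 16.6
tool_pos: [0.3993, 0.3371, 0.1744]
eef_rot: [2.22, 2.221, 0.009]
wrist_force: [1.5, -0.8, 0.2]
width: 0.0456
gripper_force: 0.0
```

```bash
python3 - <<'E'
from h import *
s=cam('side'); t=cam('top'); a=s['color'][190:480,170:450]; b=t['color'][130:330,90:550]
b=cv2.resize(b,None,fx=1.1,fy=1.45); cv2.imwrite('pics/j2.png',np.hstack([a,b])[:,:,::-1])
print(bot.observe()['tool_pos'])
E
```

```text
[0.3978469  0.33623536 0.17165904]
```

View pics/j2.png

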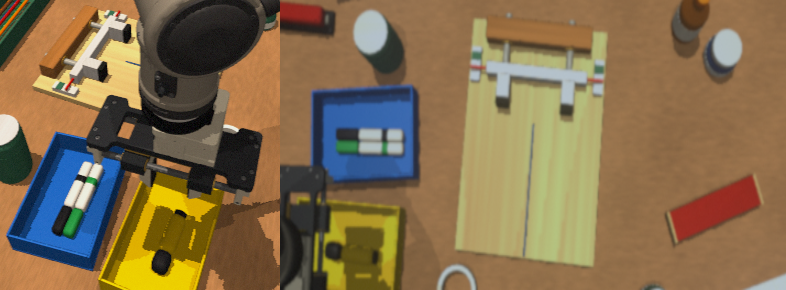

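Both markers lie in the blue bin and the glue stick is in the yellow bin. Now the rail.

>>> {"api": "arm_command", "payload": {
  "deltas": [
    {"slide": [-4.4, 0.5, 0], "rotation": [0, 0, 0]},
    {"slide": [-4.4, 0.5, 0], "rotation": [0, 0, 0]},
    {"slide": [-4.4, 0.5, 0], "rotation": [0, 0, 0]},
    {"slide": [-4.4, 0.5, 0], "rotation": [0, 0, 0]},
    {"slide": [-4.4, 0.5, 0], "rotation": [0, 0, 0]},
    {"slide": [-4.4, 0.5, 0], "rotation": [0, 0, 0]},
    {"slide": [-4.4, 0.5, 0], "rotation": [0, 0, 0]},
    {"slide": [-4.4, 0.5, 0], "rotation": [0, 0, 0]}
  ],
  "grip": -1
}}

```text
clock: 17.7
tool_pos: [0.4375, -0.0169, 0.1706]
eef_rot: [-2.22, -2.221, 0.002]
wrist_force: [-0.2, 0.7, -0.4]
width: 0.092
gripper_force: 0.0
```

>>> {"api": "arm_command", "payload": {
  "deltas": [
    {"slide": [-4.5, 0.5, 0], "rotation": [0, 0, 0]},
    {"slide": [-4.5, 0.5, 0], "rotation": [0, 0, 0]},
    {"slide": [-4.5, 0.5, 0], "rotation": [0, 0, 0]},
    {"slide": [-4.5, 0.5, 0], "rotation": [0, 0, 0]},
    {"slide": [-4.5, 0.5, 0], "rotation": [0, 0, 0]},
    {"slide": [-4.5, 0.4, 0], "rotation": [0, 0, 0]},
    {"slide": [-4.6, 0.4, 0], "rotation": [0, 0, -9.8]},
    {"slide": [0, 0, 0], "rotation": [0, 0, -9.9]}
  ]
}}

```text
clock: 18.7
tool_pos: [0.4705, -0.3343, 0.1697]
eef_rot: [-1.804, -2.57, 0.0]
wrist_force: [0.3, 1.1, -0.2]
width: 0.0918
gripper_force: 0.0
```

>>> {"api": "arm_command", "payload": {
  "deltas": [
    {"slide": [0, 0, 3], "rotation": [0, 0, 0]},
    {"slide": [0, 0, 3], "rotation": [0, 0, 0]},
    {"slide": [0, 0, 3], "rotation": [0, 0, 0]},
    {"slide": [0, 0, 0], "rotation": [0, 0, 0]}
  ]
}}

```text
clock: 19.2
tool_pos: [0.4695, -0.3299, 0.0785]
eef_rot: [-1.804, -2.563, -0.001]
wrist_force: [0.3, -0.6, 0.5]
width: 0.0915
gripper_force: 0.0
```

>>> {"api": "arm_command", "payload": {
  "deltas": [
    {"slide": [0, 0.2, 3], "rotation": [0, 0, 0]},
    {"slide": [0, 0, 2.7], "rotation": [0, 0, 0]},
    {"slide": [0, 0, 1.2], "rotation": [0, 0, 0]},
    {"slide": [0, 0, 0.3], "rotation": [0, 0, 0]},
    {"slide": [0, 0, 0], "rotation": [0, 0, 0]}
  ]
}}

```text
clock: 19.82
tool_pos: [0.4737, -0.3313, 0.0106]
eef_rot: [1.807, 2.568, -0.0]
wrist_force: [0.5, -1.0, 0.2]
width: 0.0918
gripper_force: 0.0
```

>>> {"api": "arm_command", "payload": {
  "deltas": [
    {"slide": [0, 0, 0], "rotation": [0, 0, 0]},
    {"slide": [0, 0, 0], "rotation": [0, 0, 0]},
    {"slide": [0, 0, 0], "rotation": [0, 0, 0]},
    {"slide": [0, 0, 0], "rotation": [0, 0, 0]},
    {"slide": [0, 0, 0], "rotation": [0, 0, 0]},
    {"slide": [0, 0, 0], "rotation": [0, 0, 0]}
  ],
  "grip": 1,
  "newtons": 40
}}

```text
clock: 20.58
tool_pos: [0.4733, -0.3309, 0.0097]
eef_rot: [1.808, 2.569, -0.0]
wrist_force: [-1.1, -0.2, 0.3]
width: 0.0436
gripper_force: 40.0
```

Rail gripped (43.6 mm). Lift and turn it parallel to the fence.

>>> {"api": "arm_command", "payload": {
  "deltas": [
    {"slide": [0, 0, -2], "rotation": [0, 0, 0]},
    {"slide": [0, 0, -3], "rotation": [0, 0, 0]},
    {"slide": [0, 0, -3], "rotation": [0, 0, 6]},
    {"slide": [0, 0, -2], "rotation": [0, 0, 6]},
    {"slide": [0, 0, 0], "rotation": [0, 0, 6]},
    {"slide": [0, 0, 0], "rotation": [0, 0, 5.6]},
    {"slide": [0, 0, 0], "rotation": [0, 0, 0]}
  ]
}}

```text
clock: 21.45
tool_pos: [0.4731, -0.3307, 0.1095]
eef_rot: [-2.294, -2.146, 0.0]
wrist_force: [0.3, -0.0, -1.8]
width: 0.0435
gripper_force: 40.0
```

>>> {"api": "arm_command", "payload": {
  "deltas": [
    {"slide": [2.5, 0.3, 0], "rotation": [0, 0, 0]},
    {"slide": [4, 0.4, 0], "rotation": [0, 0, 0]},
    {"slide": [4, 0.4, 0], "rotation": [0, 0, 0]},
    {"slide": [4, 0.5, 0], "rotation": [0, 0, 0]},
    {"slide": [4, 0.5, 0], "rotation": [0, 0, 0]},
    {"slide": [4, 0.5, 0], "rotation": [0, 0, 0]},
    {"slide": [4, 0.5, 0], "rotation": [0, 0, 0]},
    {"slide": [4, 0.4, 0], "rotation": [0, 0, 0]}
  ]
}}

```text
clock: 22.45
tool_pos: [0.5288, -0.0277, 0.1096]
eef_rot: [-2.293, -2.148, 0.0]
wrist_force: [0.3, 0.2, -1.9]
width: 0.0438
gripper_force: 40.0
```

>>> {"api": "arm_command", "payload": {
  "deltas": [
    {"slide": [3, 0.3, 0], "rotation": [0, 0, 0]},
    {"slide": [0.7, 0, 0], "rotation": [0, 0, 0]},
    {"slide": [0, 0, 0], "rotation": [0, 0, 0]},
    {"slide": [0, 0, 0], "rotation": [0, 0, 0]}
  ]
}}

```text
clock: 22.95
tool_pos: [0.5341, 0.0067, 0.1096]
eef_rot: [2.296, 2.144, -0.001]
wrist_force: [0.3, -0.4, -1.4]
width: 0.0439
gripper_force: 40.0
```

```bash
cat > chk.py <<'E'
from h import *
import sys
s=cam('side'); t=cam('top'); a=s['color'][150:330,190:430]; b=t['color'][130:330,230:410]
a=cv2.resize(a,(400,300)); b=cv2.resize(b,(400,444)); cv2.imwrite('pics/'+sys.argv[1],np.hstack([np.pad(a,((0,144),(0,0),(0,0))),b])[:,:,::-1])
o=bot.observe(); p=np.array(o['tool_pos']); d=p[:2]*1000-[564.5,6.1]; a=np.radians(-3.85)
R=cv2.Rodrigues(np.array(o['eef_rot']))[0]
print(p.round(4),'jig x,y',(np.cos(a)*d[0]+np.sin(a)*d[1]).round(1),(-np.sin(a)*d[0]+np.cos(a)*d[1]).round(1),'yaw',np.degrees(np.arctan2(R[1,0],R[0,0])).round(2),'tilt',np.degrees(R[:2,2]).round(2),np.round(o['wrist_force'],1),o['clock'])
E
python3 chk.py j3.png
```

```text
[0.5342 0.0067 0.1097] jig x,y -30.3 -1.4 yaw 86.07 tilt [-0.   -0.01] [ 0.   0.8 -1.7] 23.05
```

View pics/j3.png

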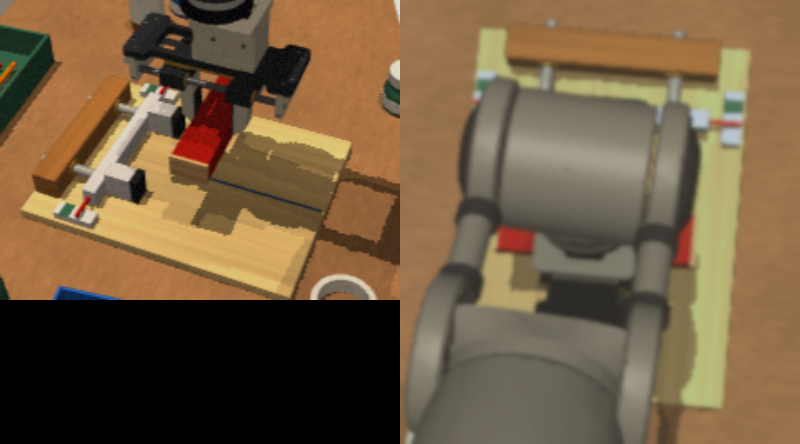

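The rail is held level in front of the pads, its middle over the blue line (~1 mm off), parallel to the fence. Lowering it to the bed.

>>> {"api": "arm_command", "payload": {
  "deltas": [
    {"slide": [0, 0, 3], "rotation": [0, 0, 0]},
    {"slide": [0, 0, 3], "rotation": [0, 0, 0]},
    {"slide": [0, 0, 1.5], "rotation": [0, 0, 0]},
    {"slide": [0, 0, 0.5], "rotation": [0, 0, 0]},
    {"slide": [0, 0, 0.2], "rotation": [0, 0, 0]},
    {"slide": [0, 0, 0.2], "rotation": [0, 0, 0]},
    {"slide": [0, 0, 0], "rotation": [0, 0, 0]}
  ]
}}

```text
clock: 23.92
tool_pos: [0.5346, 0.0077, 0.0261]
eef_rot: [2.295, 2.145, 0.001]
wrist_force: [0.4, 0.2, -2.7]
width: 0.0437
gripper_force: 40.0
```

>>> {"api": "arm_command", "payload": {
  "deltas": [
    {"slide": [0, 0, 0.1], "rotation": [0, 0, 0]},
    {"slide": [0, 0, 0.1], "rotation": [0, 0, 0]},
    {"slide": [0, 0, 0], "rotation": [0, 0, 0]},
    {"slide": [0, 0, 0], "rotation": [0, 0, 0]}
  ]
}}

```text
clock: 24.42
tool_pos: [0.5345, 0.0078, 0.0247]
eef_rot: [2.294, 2.145, 0.001]
wrist_force: [-1.8, 0.1, 7.1]
width: 0.0435
gripper_force: 40.0
```

On the bed. Lighten slightly and slide towards the pads.

>>> {"api": "arm_command", "payload": {
  "deltas": [
    {"slide": [0, 0, -0.07], "rotation": [0, 0, 0]},
    {"slide": [0, 1, 0], "rotation": [0, 0, 0]},
    {"slide": [0, 1, 0], "rotation": [0, 0, 0]},
    {"slide": [0, 1, 0], "rotation": [0, 0, 0]},
    {"slide": [0, 1, 0], "rotation": [0, 0, 0]},
    {"slide": [0, 0.5, 0], "rotation": [0, 0, 0]},
    {"slide": [0, 0, 0], "rotation": [0, 0, 0]},
    {"slide": [0, 0, 0], "rotation": [0, 0, 0]}
  ]
}}

```text
clock: 25.42
tool_pos: [0.58, 0.0046, 0.0247]
eef_rot: [2.294, 2.144, 0.001]
wrist_force: [0.3, 0.1, 4.5]
width: 0.0436
gripper_force: 40.0
```

>>> {"api": "arm_command", "payload": {
  "deltas": [
    {"slide": [0, 0.3, 0], "rotation": [0, 0, 0]},
    {"slide": [0, 0.3, 0], "rotation": [0, 0, 0]},
    {"slide": [0, 0.2, 0], "rotation": [0, 0, 0]},
    {"slide": [0, 0.2, 0], "rotation": [0, 0, 0]},
    {"slide": [0, 0, 0], "rotation": [0, 0, 0]},
    {"slide": [0, 0, 0], "rotation": [0, 0, 0]}
  ]
}}

```text
clock: 26.18
tool_pos: [0.5877, 0.0042, 0.0247]
eef_rot: [-2.294, -2.143, 0.003]
wrist_force: [-8.4, 0.2, 10.8]
width: 0.0438
gripper_force: 40.0
```

>>> {"api": "arm_command", "payload": {
  "deltas": [
    {"slide": [0, 0.2, -0.05], "rotation": [0, 0, 0]},
    {"slide": [0, 0.3, 0], "rotation": [0, 0, 0]},
    {"slide": [0, 0.3, 0], "rotation": [0, 0, 0]},
    {"slide": [0, 0.3, 0], "rotation": [0, 0, 0]},
    {"slide": [0, 0.2, 0], "rotation": [0, 0, 0]},
    {"slide": [0, 0, 0], "rotation": [0, 0, 0]},
    {"slide": [0, 0, 0], "rotation": [0, 0, 0]},
    {"slide": [0, 0, 0], "rotation": [0, 0, 0]}
  ]
}}

```text
clock: 27.18
tool_pos: [0.5986, 0.0035, 0.0248]
eef_rot: [-2.292, -2.14, 0.008]
wrist_force: [-14.6, -0.3, 12.5]
width: 0.0441
gripper_force: 40.0
```

```bash
sed -i 's/150:330,190:430/190:310,200:360/' chk.py; python3 chk.py j4.png
```

```text
[0.5987 0.0035 0.0248] jig x,y 34.3 -0.3 yaw 86.08 tilt [-0.44  0.04] [-14.4  -0.1  12.5] 27.275
```

View pics/j4.png

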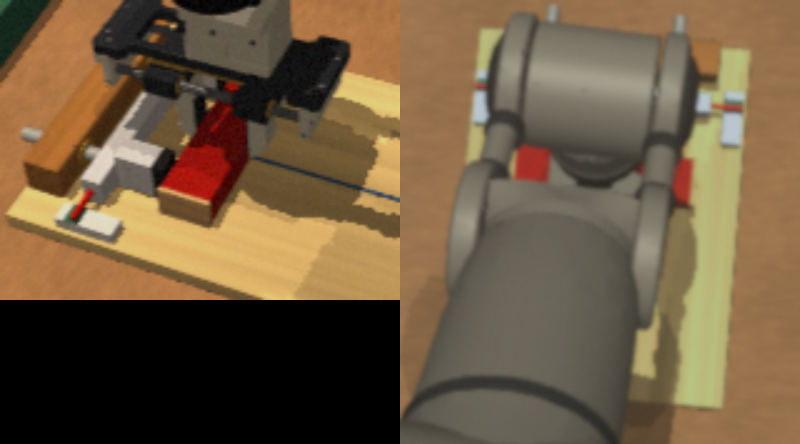

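The side view shows the rail flat and flush, with the pointer within the green. In the top view the right pointer is mid-green (718,105). A quick numeric check of that pointer, then I hand in.

```bash
python3 - <<'E'
from h import *
t=cam('top'); h=cv2.cvtColor(t['color'],cv2.COLOR_RGB2HSV).astype(int)
old=cv2.cvtColor(cv2.imread('pics/top0.png'),cv2.COLOR_BGR2HSV).astype(int)
def red(h):
    r=h[165:200,372:386]; m=((r[...,0]<10)|(r[...,0]>170))&(r[...,1]>100)&(r[...,2]>90); y,x=np.nonzero(m); return np.array([x.mean()+372,y.mean()+165]),m.sum()
a,b=red(old),red(h); p=ray(t,[a[0],b[0]],.03)
tr=np.linalg.norm(p[1]-p[0])*1000; print(a,b,'travel',tr, bot.observe()['wrist_force'])
if 14<tr<22: print(bot.finish_job())
E
```

```text
(array([377.21052632, 185.36842105]), np.int64(19)) (array([378.22222222, 178.        ]), np.int64(27)) travel 15.709073161169485 [-14.52701154   1.00339314  13.12685975]
the job is handed in; nothing more can be done
None
```

The job is handed in, with no verdict shown yet: both markers are in the blue bin and the glue stick is in the yellow bin. The rail is flat and flush on both pads, about 0.3 mm off the blue line. The gripper still holds it, with the fence about 16 mm back (roughly 8 N by the spring rate), inside the green marks.

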